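Stand the fallen slide box back in its row

TASK

One slide box has fallen over sideways in the rack and lies slanting across the low end wall, sticking out at the front. Push it back upright with the fingertips so that it stands beside the other boxes, and push on its front end until it is flush with the row. Do not take it between the fingers or lift it, as the slides inside lie loose; leave the other boxes standing in their places and the glassware alone.

Things in the scene. Friction and masses are not known exactly. Their poses are not given: they have to be found in the camera images.
- rack: White sheet-steel rack fixed to the bench, open at front and top. Origin: on the bench, midway between its end walls; x from open front to back panel, y along the row (left, to the fallen box), z up. Floor top at z = 6 mm. End walls: inner faces at y = -97 and +97 mm, 4 mm thick, tops at z = 50 mm. Back panel: inner face at x = +85 mm, 85 mm high. Floor and end walls begin at x = -91 mm.
- fallen_box: Grey slide box, rigid, 0.3-0.65 kg, 165 deep (x), 35 thick (y), 115 high (z) mm. Origin: centre of its underside; z to its top, x from front end (index card) to back end. Starts tipped 48 deg to +y: its +y lower edge on the rack floor, 38 mm from the near side of box_3; its +y side leans on the +y end wall, its top 36 mm out past it. Sticks out 20-45 mm at the front; the back panel stops it.
- box_3: The last standing slide box of the row, next to the fallen one, 165 deep (x) x 35 thick (y) x 115 high (z) mm, loose. Origin: centre of its underside, on the rack floor; axes as the rack's; its back end touches the back panel or nearly, its front end is 82.5 mm from its origin towards -x.
- box_2: Standing slide box in the middle of the row, 165 deep (x) x 35 thick (y) x 115 high (z) mm, loose, origin and axes as box_3.
- box_1: First standing slide box, against the -y end wall, 165 deep (x) x 35 thick (y) x 115 high (z) mm, loose, origin and axes as box_3.
- oil_bottle: Small amber dropper bottle, 28 mm across, 78 mm high, on the bench to the -y side of the rack. Origin: centre of its underside. Leave alone.
- staining_jar: Glass staining jar with a round white lid, 54 mm across, 102 mm high, on the bench to the -y side of the rack. Origin: centre of its underside. Leave alone.
- petri_dish: Flat clear dish, 92 mm across, 15 mm high, on the bench to the +y side of the rack, 200 mm or more from the rack's end wall's line to its centre. Origin: centre of its underside. Leave alone.
Things that resemble listed ones, but are neither listed nor needed, are in the scene too. Leave any blue or green look-alike of the fallen_box alone.

How it is judged:
By the outcome, as a careful person would: the job done as asked, in the order asked, and still so for the second after the job is handed in, with the robot touching nothing.
It also fails if it takes over 48 s, if anything falls off the work surface, if the arm or the gripper's body presses on something with over 40 N, if the wrist force passes 120 N, or if a joint passes its speed limit or range.

ROBOT

A 6-joint arm with a two-finger parallel gripper is mounted at the origin on the work surface. World frame = base frame: x ahead of the robot, y to its left, z up, the work surface at z = 0. Lengths are in m, angles in rad, forces in N, time in s.
With the tool pointing down it reaches from about 0.375 to 0.9 m from the base axis. Payload 3.1 kg.
Tool frame: the origin (TCP) lies between the finger pads; the fingertips stand 25 mm ahead of it and the grasp point (between the pads) lies 6 mm ahead of it; x points along the fingers, y is the direction in which the jaws open and shut, and the axes are right-handed (so a half turn about x gives the same grasp; the last joint's range is limited). The gripper opens to 85 mm and grips with 20 to 120 N. Pads are 22 mm wide; open, the fingers measure 114 mm over their backs; the gripper's body (76 mm by 85 mm) begins 54 mm behind the grasp point. The pads swing forward as they close: fully open they stand 13 mm farther back than shut.
Start: joints at [-0.178, 0.527, 1.433, -0, 1.181, -0.178], TCP at [0.625, 0, 0.256] pointing down, gripper open.
Joint ranges: [-3.08, 3.08], [-0.75, 2.2], [0.22, 2.44], [-1.43, 4.57], [0, 2.65], [-2.85, 2.85]. Speed limits (rad/s): [2.79, 2.79, 3.14, 3.14, 3.14, 3.14].

INTERFACE

Orientations are given as a unit quaternion [x, y, z, w].
In Python, from station import manip, viewer, workorder gives the robot as it stands.
- The arm moves only by the shell command python3 -m crank 'ROWS' [FORCE]. ROWS is JSON, one flat list of numbers, 5 for each row, row after row: the opening, from 0 (shut) to 1 (fully open), then the shift along the world's x, y, z in mm, then the turn about the world's z in rad. A call has 1 to 10 rows; each row is the pose to reach, as a shift and turn from the pose commanded when the call began; what a row does not reach only later rows make up. A row lasts 1/8 s, in which the tool goes at most 62.5 mm and 10.7 degrees, less where a joint would pass 70% of its speed; a pose out of reach is approached as far as the arm can. A call with a gripper value outside its range is refused whole. The fingers move at their own pace and stop on an object; FORCE is the grip in N (left out, the last holds). Time passes only in rows, so rows that repeat a pose let the fingers close. It gives the time, the measured TCP pose, the force and the opening at its end, in the units of the state.
- manip.sense(): the state, without advancing time (a new reading comes with each control period).
- viewer.snapshot(name): name is "scene" or "side" or "wrist"; returns a dict with "img" (480x640x3 uint8, red, green, blue), "range_z" (480x640 float32, m along the optical axis (not along the pixel's ray), 0 where there is no reading), "fx", "fy", "cx", "cy" (pixels), "origin" and "attitude" of the camera in the world. Camera axes: x right, y down, z forward; pixel columns grow to the right and rows downward; lengths in m; the calibration is good to about 2 mm. A picture is of the moment at which its call begins.
- workorder.sign_off(): hands the job in, once; it reports no verdict.
The state is a dict: "t": time; "q": joint angles; "qd": joint speeds; "tau": joint torques, N m; "tcp_pos": TCP position; "tool_rot": TCP orientation; "force": force on the tool from outside, world axes, zero at the start; "ft_torque": the same for the moment, N m; "finger_gap": opening from 0.0 (shut) to 1.0 (fully open).
Only numpy, scipy, OpenCV 4.12 (cv2) and the standard library are available. Lean on these libraries where they do the work, as an engineer would, in place of code of your own. Each camera call takes 0.05 s, during which the arm holds its last target.

## Working session

There is one attempt and no reset: what is moved stays moved. The work goes in short steps, Python scripts to look and compute and a shell command to move; the robot and the scene stay as the last step left them, time stands still between calls to the robot, and variables do not carry over. Pictures are saved under pics/ and viewed, and the job is handed in when it is done.

```bash
ls; mkdir -p pics; cat > h.py <<'E'
import numpy as np, cv2
from station import manip, viewer, workorder
from scipy.spatial.transform import Rotation as R
def snap(n,fn):
    s=viewer.snapshot(n); cv2.imwrite('pics/'+fn,s['img'][:,:,::-1]); return s
def att(s):
    a=np.array(s['attitude'],float)
    return a if a.shape==(3,3) else R.from_quat(a).as_matrix()
def pts(s):
    z=s['range_z']; v,u=np.mgrid[0:480,0:640]
    p=np.stack([(u-s['cx'])/s['fx']*z,(v-s['cy'])/s['fy']*z,z],-1)
    return p@att(s).T+np.array(s['origin'])
E
python3 - <<'E'
from h import *
import pickle
for n in ['scene','side','wrist']:
    s=snap(n,n+'0.png'); pickle.dump(s,open(n+'0.pkl','wb'))
    print(n,s['fx'],s['cx'],s['cy'],s['origin'],s['attitude'])
print(manip.sense())
E
```

```text
pics
scene 526.8591746583502 326.07465827425375 234.72761207681748 [0.96095193 0.41635113 0.85527963] [ 0.4115202   0.861544   -0.27111372 -0.12202628]
side 496.7722078260056 322.3293304199825 244.36421495600916 [-0.03918123 -0.52238889  0.56441755] [ 0.81202047 -0.32331342  0.19150151 -0.44656283]
wrist 424.4351034828668 314.06042356230745 241.2260631301576 [0.62479169 0.07933575 0.37344941] [ 9.87281319e-01 -2.34403139e-04 -6.60046602e-04  1.58981463e-01]
{'t': 0.15, 'q': array([-1.78512092e-01,  5.28305801e-01,  1.43361784e+00,  2.51824412e-06,
        1.18141533e+00, -1.78489444e-01]), 'qd': array([-0.00019054, -0.00145996, -0.00307541,  0.00125389, -0.00069475,
       -0.00066817]), 'tau': array([ 1.17890530e-03, -4.42742836e+01, -1.78276026e+01, -2.15643640e-04,
        5.61750654e-03, -9.84718270e-06]), 'tcp_pos': array([6.24483743e-01, 1.15699274e-04, 2.55522577e-01]), 'tool_rot': array([ 0.49965426,  0.50050154, -0.50035716,  0.49948628]), 'force': array([-0.90141891,  0.22508818,  0.53670288]), 'ft_torque': array([0.05153503, 0.02543662, 0.03162969]), 'finger_gap': 1.0026346516711753}
```

View pics/scene0.png

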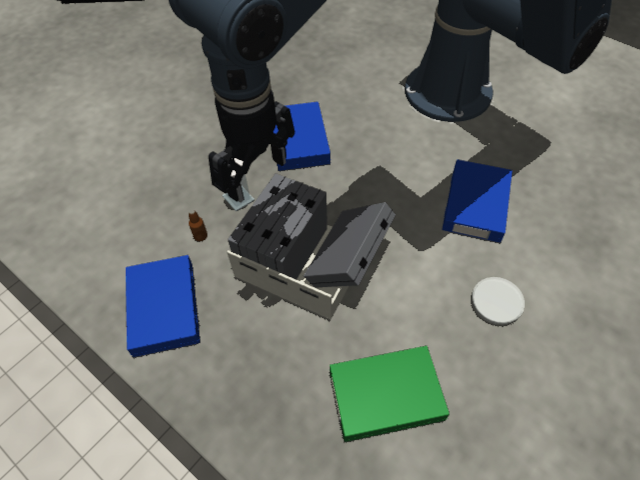

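View pics/side0.png

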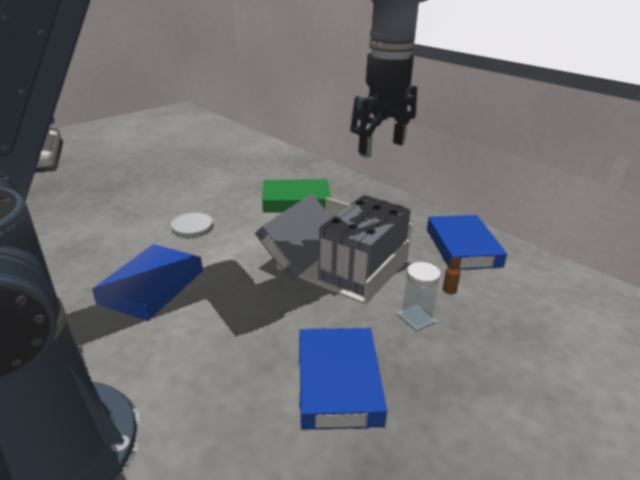

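View pics/wrist0.png

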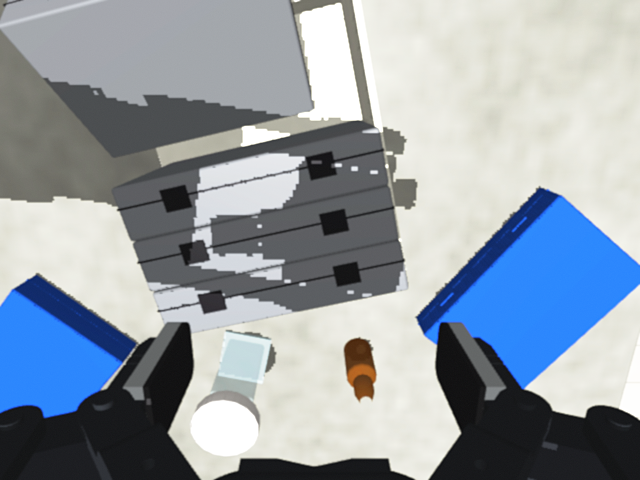

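Scene picture: the grey slanting box is at about (350,245) and the three standing grey boxes at about (280,220). The look-alikes are blue at (305,135), (478,200) and (162,305), and green at (388,390). In the side view the fallen box is at (300,235) and the standing row at (365,245). The grey box leaning over the end wall is the target. Next I'll measure it and check a close crop.

```bash
python3 - <<'E'
from h import *
import pickle
S={n:pickle.load(open(n+'0.pkl','rb')) for n in ['scene','side','wrist']}
c=S['wrist']['img'][0:340,0:460]; cv2.imwrite('pics/crop0.png',cv2.resize(c[:,:,::-1],None,fx=1.7,fy=1.7))
c=S['scene']['img'][150:340,200:420]; cv2.imwrite('pics/crop1.png',cv2.resize(c[:,:,::-1],None,fx=3,fy=3))
for n in S:
    P=pts(S[n]); z=S[n]['range_z']
    hsv=cv2.cvtColor(S[n]['img'],cv2.COLOR_RGB2HSV)
    m=(z>0)&(abs(P[...,2]-0.121)<0.005)&(P[...,0]>0.4)&(P[...,0]<0.9)&(abs(P[...,1])<0.35)&(hsv[...,1]<70)
    m=m.astype(np.uint8)
    k,l,st,ce=cv2.connectedComponentsWithStats(m)
    for i in range(1,k):
        if st[i,4]>400:
            q=P[l==i]; r=cv2.minAreaRect((q[:,:2]*1000).astype(np.float32))
            print(n,st[i],'zmed',np.median(q[:,2]),r, cv2.boxPoints(r).round(1).tolist())
E
```

```text
scene [ 228  173   99   91 4718] zmed 0.12109585219418723 ((592.6365356445312, -2.70147705078125), (167.6334686279297, 107.86691284179688), 13.081767082214355) [[498.79998779296875, 30.899999618530273], [523.2000122070312, -74.19999694824219], [686.5, -36.29999923706055], [662.0999755859375, 68.80000305175781]]
side [ 319  195   92   52 2576] zmed 0.12074454595917053 ((591.92919921875, -3.5185317993164062), (167.74563598632812, 108.77835083007812), 13.408493995666504) [[497.70001220703125, 29.899999618530273], [523.0, -75.9000015258789], [686.0999755859375, -37.0], [660.9000244140625, 68.80000305175781]]
wrist [  112   127   297   207 41839] zmed 0.12138494185877557 ((593.526611328125, -4.1741485595703125), (167.58682250976562, 106.082275390625), 12.637059211730957) [[500.20001220703125, 29.299999237060547], [523.4000244140625, -74.30000305175781], [686.9000244140625, -37.599998474121094], [663.7000122070312, 65.9000015258789]]
```

View pics/crop1.png

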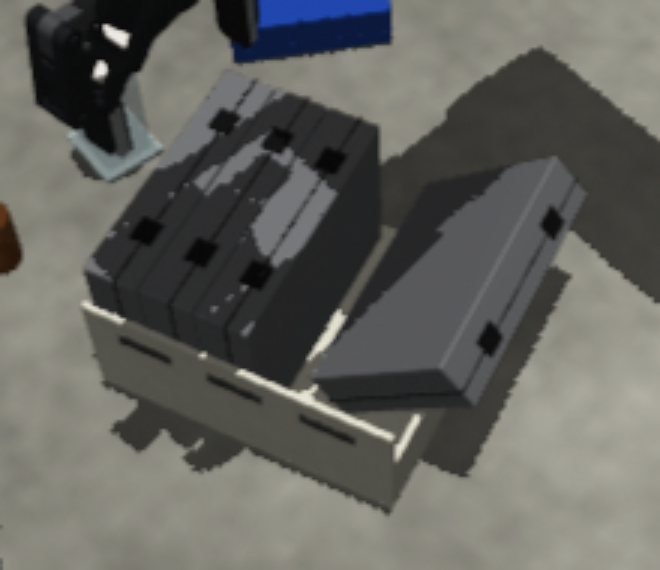

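View pics/crop0.png

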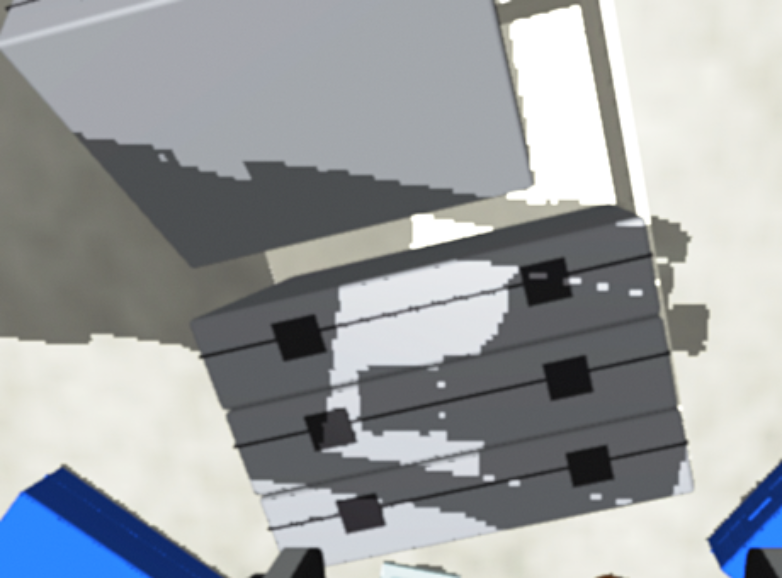

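The target is confirmed: the crop shows a grey box leaning on the low end wall, with its front sticking out. Now I'll work out the rack frame and the fallen box's pose in it.

```bash
cat >> h.py <<'E'
YAW=np.deg2rad(13.1)
ex=np.array([np.cos(YAW),np.sin(YAW)]); ey=np.array([-np.sin(YAW),np.cos(YAW)])
# rough rack origin from row of tops: top rect centre ~ rack (2,-44)
O=np.array([0.5927,-0.0033])-0.002*ex+0.0435*ey
def rack(P):
    d=P[...,:2]-O
    return np.stack([d@ex,d@ey,P[...,2]],-1)*1000
def world(r): # mm rack -> world mm
    return np.array([*(O*1000+r[0]*ex+r[1]*ey),r[2]])
E
python3 - <<'E'
from h import *
import pickle
S={n:pickle.load(open(n+'0.pkl','rb')) for n in ['scene','side','wrist']}
print('O',O)
for n in S:
    s=S[n];r=rack(pts(s)); ok=s['range_z']>0
    hsv=cv2.cvtColor(s['img'],cv2.COLOR_RGB2HSV)
    def pr(t,m):
        q=r[m&ok]; 
        print(n,t,len(q), [np.percentile(q[:,i],[1,5,50,95,99]).round(1).tolist() for i in range(3)] if len(q)>10 else '')
    X,Y,Z=r[...,0],r[...,1],r[...,2]
    pr('wall+y top',(abs(Z-50)<2.5)&(X>-100)&(X<100)&(Y>85)&(Y<115)&(hsv[...,2]>0))
    pr('panel top',(abs(Z-85)<2.5)&(X>70)&(X<105)&(Y>-110)&(Y<110))
    pr('panel out',(Z<70)&(Z>15)&(X>80)&(X<105)&(Y>-90)&(Y<90))
    pr('wall-y out',(Z<45)&(Z>10)&(X>-80)&(X<80)&(Y<-90)&(Y>-112))
    # fallen
    m=ok&(X>-140)&(X<90)&(Y>18)&(Y<150)&(Z>20)&(Z<125)
    ang=np.deg2rad(48); nrm=np.array([0,-np.cos(ang),np.sin(ang)])
    d=r@nrm
    k=m&(abs(d-np.median(d[m]))<15)
    q=r[k]; c=q.mean(0); 
    for _ in range(4):
        u,sv,vt=np.linalg.svd(q-q.mean(0),full_matrices=False); nn=vt[2]*np.sign(vt[2][2]); q0=q.mean(0); q=r[m][abs((r[m]-q0)@nn)<2]
    print(n,'plane n',nn.round(3),'tilt',np.rad2deg(np.arctan2(nn[2],-nn[1])).round(1),len(q))
    # bounds in plane
    a=np.cross(nn,[1,0,0]);a/=np.linalg.norm(a); b=np.cross(a,nn)
    rc=cv2.minAreaRect(np.stack([(q-q0)@b,(q-q0)@a],-1).astype(np.float32))
    bp=cv2.boxPoints(rc); print(rc[1:], (q0+bp[:,:1]*b+bp[:,1:]*a).round(1).tolist())
E
```

```text
O [0.58089272 0.03861465]
scene wall+y top 59 [[46.7, 48.6, 67.9, 90.2, 91.1], [86.6, 88.2, 98.8, 100.6, 100.7], [47.5, 47.8, 49.4, 51.9, 52.4]]
scene panel top 383 [[76.0, 83.4, 88.1, 90.9, 91.3], [-97.9, -90.1, -5.6, 88.8, 97.6], [82.6, 82.9, 84.9, 87.1, 87.4]]
scene panel out 1247 [[88.3, 88.9, 90.0, 91.2, 91.7], [-88.6, -81.3, 3.0, 81.7, 88.6], [15.6, 17.8, 43.2, 67.7, 69.7]]
scene wall-y out 0 
scene plane n [-0.003 -0.658  0.753] tilt 48.8 2805
((118.15104675292969, 206.0894775390625), 89.2737808227539) [[-116.3, 24.7, 32.6], [89.7, 22.4, 31.3], [91.2, 111.3, 109.1], [-114.8, 113.6, 110.4]]
side wall+y top 9 
side panel top 59 [[70.8, 75.7, 87.7, 91.7, 92.5], [-100.3, -97.6, 62.0, 95.9, 98.3], [82.6, 82.9, 84.3, 86.7, 87.2]]
side panel out 92 [[84.3, 85.1, 87.5, 90.0, 90.3], [61.7, 64.7, 80.5, 89.1, 89.4], [44.3, 45.4, 60.2, 69.0, 69.2]]
side wall-y out 511 [[-79.0, -75.1, -8.3, 69.9, 77.4], [-101.7, -101.4, -100.4, -99.4, -90.8], [10.3, 11.6, 27.6, 43.2, 44.6]]
side plane n [-0.006 -0.664  0.748] tilt 48.4 2560
((114.79883575439453, 206.32525634765625), 89.71226501464844) [[-116.7, 25.4, 31.6], [89.6, 23.7, 31.9], [90.2, 109.6, 108.1], [-116.2, 111.2, 107.8]]
wrist wall+y top 31 [[51.2, 51.4, 54.4, 87.8, 87.9], [85.9, 86.5, 95.0, 96.3, 96.3], [47.6, 47.7, 49.3, 51.5, 52.0]]
wrist panel top 1152 [[87.0, 87.4, 89.6, 91.1, 91.5], [-73.4, -53.5, 34.5, 76.2, 79.5], [83.0, 83.9, 85.4, 86.6, 87.1]]
wrist panel out 1043 [[81.6, 87.2, 87.5, 87.8, 87.9], [6.4, 7.9, 48.5, 84.6, 88.5], [15.7, 18.2, 45.7, 68.0, 69.7]]
wrist wall-y out 0 
wrist plane n [-0.006 -0.663  0.748] tilt 48.4 35189
((116.36188507080078, 204.25161743164062), 88.98650360107422) [[-115.7, 23.6, 32.4], [88.5, 20.1, 30.9], [90.6, 107.1, 108.1], [-113.6, 110.6, 109.6]]
```

```bash
python3 - <<'E'
from h import *
import pickle
print(R.from_quat(manip.sense()['tool_rot']).as_matrix().round(3))
for n in ['scene','side','wrist']:
    s=pickle.load(open(n+'0.pkl','rb')); P=pts(s); ok=(s['range_z']>0)&(abs(P[...,0]-.625)<.08)&(abs(P[...,1])<.05)&(P[...,2]>.2)&(P[...,2]<.3)
    q=P[ok]*1000
    print(n,len(q),np.percentile(q[:,2],[0,1,3,50]).round(1))
    for lo in (225,235,245,255,265,280):
        k=q[(q[:,2]>=lo)&(q[:,2]<lo+8)]
        if len(k): print(lo,len(k),k[:,0].min().round(),k[:,0].max().round(),k[:,1].min().round(),k[:,1].max().round())
for y,z in [(165,84),(160,84)]:
    w=world([-33,y,z]); print(w.round(1),(w-manip.sense()['tcp_pos']*1000).round(1))
print('ex',ex,'ey',ey)
E
```

```text
[[-0.002  1.    -0.   ]
 [ 0.    -0.    -1.   ]
 [-1.    -0.002 -0.   ]]
scene 856 [243.  245.1 248.2 282.9]
235 1 580.0 580.0 3.0 3.0
245 61 568.0 678.0 -11.0 12.0
255 88 567.0 680.0 -12.0 12.0
265 105 567.0 681.0 -11.0 12.0
280 53 563.0 682.0 -9.0 13.0
side 878 [243.5 244.7 246.3 276.3]
245 88 569.0 674.0 -11.0 11.0
255 119 566.0 682.0 -13.0 12.0
265 116 565.0 682.0 -12.0 11.0
280 102 564.0 691.0 -14.0 12.0
wrist 26341 [243.  246.8 250.1 290.5]
245 1292 570.0 680.0 -13.0 10.0
255 2080 568.0 681.0 -14.0 11.0
265 2614 568.0 681.0 -13.0 11.0
280 2330 558.0 690.0 -3.0 13.0
[511.4 191.8  84. ] [-113.1  191.7 -171.5]
[512.5 187.   84. ] [-112.   186.9 -171.5]
ex [0.97397597 0.22665131] ey [-0.22665131  0.97397597]
```

```bash
python3 - <<'E'
from h import *
import pickle
for n in ['scene','side']:
    s=pickle.load(open(n+'0.pkl','rb')); P=pts(s); hsv=cv2.cvtColor(s['img'],cv2.COLOR_RGB2HSV)
    m=(s['range_z']>0)&(hsv[...,1]>120)&(hsv[...,2]>50)&(P[...,2]>.004)
    k,l,st,ce=cv2.connectedComponentsWithStats(m.astype(np.uint8))
    for i in range(1,k):
        if st[i,4]>150: q=rack(P[l==i]); print(n,st[i,:2],np.percentile(q,2,axis=0).round(),np.percentile(q,98,axis=0).round())
E
python3 -m crank '[1,0,0,20,0, 1,-40,60,20,0.115, 1,-80,120,10,0.229, 1,-113,192,-40,0.229, 1,-113,192,-90,0.229, 1,-113,192,-130,0.229, 1,-113,192,-172,0.229, 1,-113,192,-172,0.229]'
```

```text
scene [278 102] [-355. -194.    7.] [-33. -27. 272.]
scene [443 160] [-346.  196.   14.] [-181.  317.   38.]
scene [189 212] [  33. -219.   41.] [  52. -199.   76.]
scene [126 255] [ 123. -254.   11.] [290. -95.  38.]
scene [330 346] [101. 160.  32.] [253. 321.  38.]
side [263 180] [ 85. 162.   9.] [241. 312.  37.]
side [428 215] [ 115. -267.    9.] [ 277. -100.   37.]
side [ 95 245] [-355.  187.    6.] [-191.  309.   36.]
side [444 258] [  24. -222.    6.] [  36. -203.   73.]
side [300 328] [-368. -240.   14.] [-198.  -84.   37.]
t: 1.15
tcp_pos: [0.5093, 0.1918, 0.0813]
tool_rot: [0.437, 0.556, -0.442, 0.552]
force: [-1.0, -0.2, 0.4]
finger_gap: 1.001
```

```bash
python3 -m crank '[1,2.3,-10,0,0, 1,4.5,-19,0,0, 1,5.8,-25,5.5,0, 1,7,-30,11,0, 1,8.5,-36.5,16,0, 1,10,-43,20.5,0, 1,10,-43,20.5,0]'; python3 - <<'E'
from h import *
snap('scene','a1.png'); snap('side','a2.png'); s=manip.sense(); print(rack(s['tcp_pos'][None]),s['force'],s['ft_torque'])
a=cv2.imread('pics/a1.png')[130:350,190:450];b=cv2.imread('pics/a2.png')[130:330,230:480]
cv2.imwrite('pics/a.png',np.hstack([cv2.resize(a,(400,340)),cv2.resize(b,(400,340))]))
E
```

```text
t: 2.02
tcp_pos: [0.5223, 0.1485, 0.1053]
tool_rot: [0.44, 0.553, -0.44, 0.554]
force: [0.2, 1.7, 2.1]
finger_gap: 1.001
[[-32.37802284 120.81551427 104.7729097 ]] [-0.03212574  0.15860141  1.02136622] [ 0.21454425 -0.07655553  0.03181434]
```

View pics/a.png

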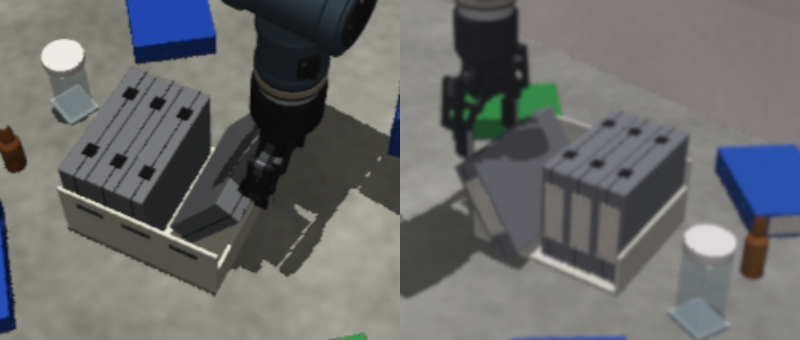

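The box has swung up to about 32°, with the fingers at its top edge (left panel at 255,185) and the row undisturbed. Continuing along the arc.

```bash
python3 -m crank '[1,1.6,-7,4,0, 1,3.2,-13.6,7.5,0, 1,4.9,-21,10.5,0, 1,6.6,-28.2,13,0, 1,7.5,-32,14,0, 1,8.4,-36,15,0, 1,9.3,-40,16,0, 1,10.2,-44,16.5,0, 1,10.2,-44,16.5,0]'; python3 - <<'E'
from h import *
snap('scene','b1.png'); snap('side','b2.png'); s=manip.sense(); print(rack(s['tcp_pos'][None]),s['force'],s['ft_torque'])
a=cv2.imread('pics/b1.png')[130:350,190:450];b=cv2.imread('pics/b2.png')[130:330,230:480]
cv2.imwrite('pics/b.png',np.hstack([cv2.resize(a,(400,340)),cv2.resize(b,(400,340))]))
E
```

```text
t: 3.25
tcp_pos: [0.5323, 0.1048, 0.1213]
tool_rot: [0.44, 0.554, -0.44, 0.554]
force: [-0.2, -0.1, -0.3]
finger_gap: 1.0
[[-32.45719617  75.78911246 121.26626091]] [-0.29162458  0.64746717 -0.93187701] [-0.00621085  0.0213826   0.00161191]
```

View pics/b.png

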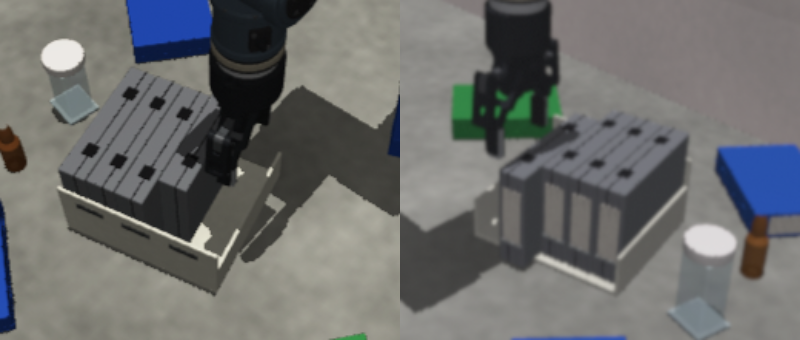

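The box is up beside box_3 and still sticks out at the front (right panel, 515,215). I'll back off, close the fingers and measure.

```bash
python3 -m crank '[1,-5,20,0,0, 0.5,-5,20,40,0, 0,-45,10,60,0, 0,-90,-10,60,0, 0,-130,-30,60,0, 0,-150,-50,60,0, 0,-150,-50,60,0]'; cat > m.py <<'E'
from h import *
import sys
for n in ['scene','side','wrist']:
    s=snap(n,sys.argv[1]+n+'.png'); r=rack(pts(s)); hsv=cv2.cvtColor(s['img'],cv2.COLOR_RGB2HSV)
    m=(s['range_z']>0)&(abs(r[...,2]-121)<5)&(r[...,0]>-150)&(r[...,0]<100)&(abs(r[...,1])<110)
    for lab,lo,hi in [('row',-110,8),('fallen',14,60)]:
        q=r[m&(r[...,1]>lo)&(r[...,1]<hi)]
        if len(q)<50: continue
        rc=cv2.minAreaRect(q[:,:2].astype(np.float32)); A=np.c_[q[:,:2],np.ones(len(q))]; c=np.linalg.lstsq(A,q[:,2],rcond=None)[0]
        print(n,lab,len(q),'ctr',np.round(rc[0],1),np.round(rc[1],1),round(rc[2],1),'z',np.median(q[:,2]).round(1),'slope',c[:2].round(3),'x',np.percentile(q[:,0],[.5,99.5]).round(1),'y',np.percentile(q[:,1],[.5,99.5]).round(1))
s=manip.sense(); print(rack(s['tcp_pos'][None]).round(1),s['force'].round(1),s['finger_gap'],s['t'])
E
python3 m.py c; python3 -c "
import cv2,numpy as np
a=cv2.imread('pics/cscene.png')[130:350,190:450];b=cv2.imread('pics/cside.png')[130:330,230:480]
cv2.imwrite('pics/c.png',np.hstack([cv2.resize(a,(400,340)),cv2.resize(b,(400,340))]))"
```

```text
t: 4.22
tcp_pos: [0.3805, 0.0547, 0.1814]
tool_rot: [0.44, 0.554, -0.44, 0.553]
force: [0.9, 0.6, 0.1]
finger_gap: 0.002
scene row 4548 ctr [  2.  -44.3] [104.6 168.5] 89.9 z 121.1 slope [-0.002  0.   ] x [-78.9  84.7] y [-95.1   7.5]
scene fallen 1447 ctr [-32.   30.3] [ 32.6 167.8] 90.0 z 121.0 slope [-0.001 -0.022] x [-113.7   50. ] y [14.1 45.6]
side row 2558 ctr [  2.6 -44.8] [105.4 170.3] 89.9 z 120.7 slope [0.003 0.003] x [-81.2  82.8] y [-96.7   7.4]
side fallen 701 ctr [-32.8  29.6] [ 31.5 167.8] 89.6 z 120.8 slope [ 0.003 -0.007] x [-116.    48.4] y [14.2 44.8]
wrist row 9509 ctr [-46.1 -24.1] [69.3 64.9] 0.6 z 121.5 slope [0.013 0.002] x [-80.4 -14.4] y [-54.9   7.8]
wrist fallen 10358 ctr [-71.7  29.4] [30.7 87.6] 90.0 z 121.4 slope [ 0.004 -0.042] x [-114.7  -31.1] y [14.2 44.2]
[[-188.3   60.8  181.5]] [ 0.2 -1.   0.8] 0.001781703888078715 4.375
```

View pics/c.png

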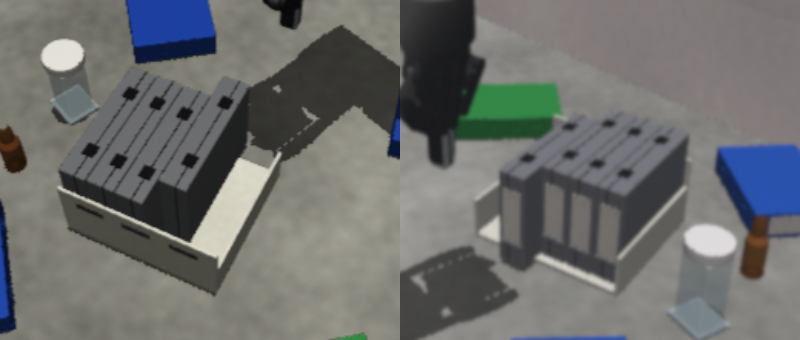

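View pics/cwrist.png

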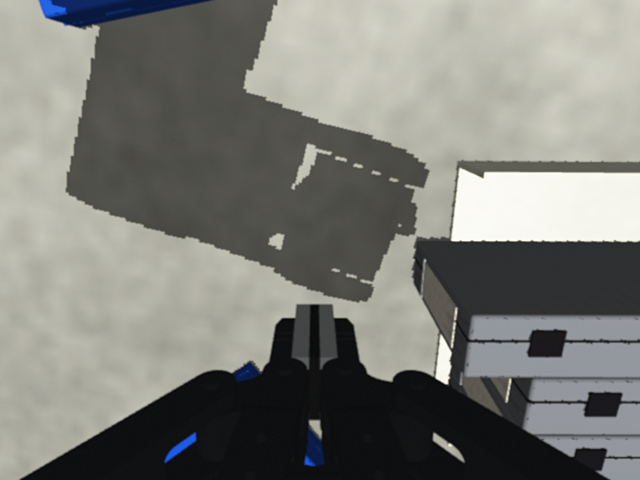

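The fallen box is now upright: top at z = 121 mm, yaw about 0, rack x from −115 to 49, y from 11 to 45.5. The row's front is at x ≈ −81, so it needs about 34 mm towards +x. I'll lower the shut fingertips in front of its card end.

```bash
python3 -m crank '[0,22,-12,0,0, 0,44,-23,0,0, 0,44,-23,-40,0, 0,44,-23,-75,0, 0,44,-23,-96,0, 0,44,-23,-96,0]'; python3 m.py d | tail -7
```

```text
t: 5.12
tcp_pos: [0.4237, 0.0331, 0.0837]
tool_rot: [0.438, 0.556, -0.441, 0.552]
force: [-2.5, -0.5, -0.1]
finger_gap: -0.001
scene row 4548 ctr [  1.7 -44. ] [103.9 168.3] 90.0 z 121.2 slope [-0.001 -0.001] x [-79.1  84.6] y [-95.1   7.5]
scene fallen 1480 ctr [-45.8  30.1] [ 32.  200.5] 89.9 z 121.1 slope [-0.003 -0.016] x [-139.8   53.3] y [14.3 45.7]
side row 2549 ctr [  2.3 -44.4] [169.  104.8] 0.1 z 120.7 slope [0.003 0.004] x [-81.2  82.9] y [-96.4   7.5]
side fallen 599 ctr [-47.5  29.7] [ 31.3 203.4] 89.9 z 120.7 slope [0.001 0.003] x [-148.7   52.6] y [14.1 44.7]
wrist fallen 15358 ctr [-111.2   31. ] [28.1 77.5] 89.4 z 121.1 slope [0.035 0.012] x [-149.3  -75.2] y [19.5 44.5]
[[-152.4   29.3   84.9]] [-3.3 -0.5  0.7] -0.002169524262450903 5.275
```

View pics/dwrist.png

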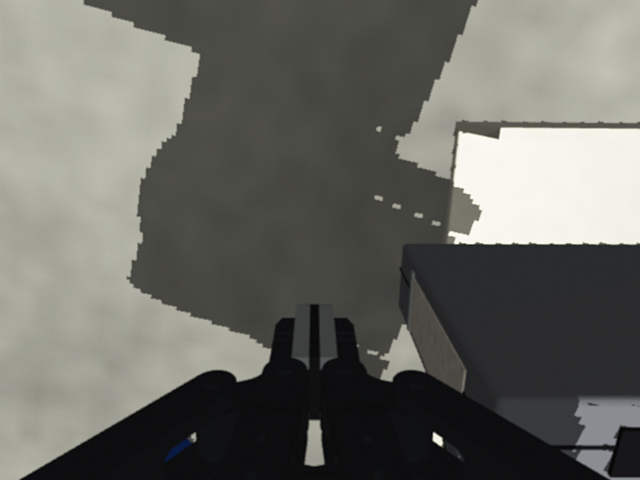

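There is a −3 N force, and the box has already moved about 3 mm. The closed finger knuckles probably touch its top edge. I'll back off and check the tool's profile.

```bash
python3 -m crank '[0,-15,-3.5,0,0, 0,-15,-3.5,40,0, 0,-15,-3.5,60,0, 0,-15,-3.5,60,0]'; python3 - <<'E'
from h import *
t=manip.sense()['tcp_pos']; tr=rack(t[None])[0]; print(tr, manip.sense()['force'])
for n in ['scene','side','wrist']:
    s=snap(n,'e'+n+'.png'); r=rack(pts(s)); d=r-tr
    m=(s['range_z']>0)&(abs(d[...,0])<80)&(abs(d[...,1])<60)&(r[...,2]>125-60)
    q=d[m&(d[...,2]>-30)]
    for lo in range(-30,80,8):
        k=q[(q[:,2]>=lo)&(q[:,2]<lo+8)]
        if len(k)>3: print(n,lo,len(k),np.percentile(k[:,0],[1,99]).round(),np.percentile(k[:,1],[1,99]).round())
E
python3 m.py f|grep -v wrist
```

```text
t: 5.78
tcp_pos: [0.4142, 0.0283, 0.1469]
tool_rot: [0.441, 0.551, -0.438, 0.556]
force: [-0.6, -0.8, -0.3]
finger_gap: 0.002
[-164.70699339   27.70277518  146.90400822] [-0.57625106 -0.77183941 -0.33565289]
scene -30 223 [ 6. 80.] [-16.  18.]
scene -22 19 [-3. 53.] [-11.  11.]
scene -14 42 [-6. 14.] [-8. 11.]
scene -6 41 [-7. 15.] [-7. 11.]
scene 2 19 [-5. 14.] [-3. 12.]
scene 10 9 [-7. 11.] [ 9. 13.]
scene 18 41 [-30.  31.] [-7. 13.]
scene 26 51 [-38.  37.] [-7. 14.]
scene 34 41 [-41.  42.] [-5. 17.]
scene 42 71 [-44.  49.] [-5. 18.]
scene 50 55 [-17.  57.] [-13.  18.]
scene 58 110 [-12.  61.] [-11.  17.]
scene 66 150 [-12.  61.] [-11.  20.]
scene 74 112 [ 6. 49.] [-19.  20.]
side -30 196 [-8. 79.] [-18.  17.]
side -22 50 [-15.   6.] [-12.   6.]
side -14 66 [-16.   6.] [-12.   6.]
side -6 69 [-16.   8.] [-12.   8.]
side 2 65 [-16.  13.] [-12.   7.]
side 10 43 [-22.   9.] [-13.  11.]
side 18 127 [-36.  29.] [-14.  10.]
side 26 151 [-41.  36.] [-14.  11.]
side 34 157 [-49.  42.] [-17.  11.]
side 42 193 [-54.  48.] [-17.  11.]
side 50 213 [-61.  54.] [-18.   9.]
side 58 267 [-64.  57.
[... 349 characters left out ...]
 11000 [-40.  36.] [-10.  12.]
wrist 34 6756 [-47.  43.] [-9. 16.]
wrist 42 11146 [-53.  49.] [ 2. 17.]
wrist 50 7836 [-56.  52.] [ 9. 17.]
wrist 58 146 [-19.  15.] [16. 18.]
scene row 4551 ctr [  2.4 -44.4] [104.7 166.8] 89.9 z 121.2 slope [-0.001  0.   ] x [-78.7  84.9] y [-95.1   7.5]
scene fallen 1450 ctr [-28.2  29.9] [166.5  31.8] 0.0 z 121.1 slope [-0.    -0.017] x [-109.2   54.2] y [14.2 45.5]
side row 2554 ctr [  2.  -44.7] [105.4 168.9] 90.0 z 120.7 slope [0.004 0.005] x [-81.   83.2] y [-96.5   7.5]
side fallen 691 ctr [-28.4  30.1] [168.4  32. ] 0.0 z 120.7 slope [ 0.004 -0.001] x [-110.9   53.2] y [14.2 45.1]
[[-167.8   28.8  144.6]] [ 0.3 -0.4 -0.4] 0.00022929819795677615 6.075
```

The knuckles bulge out along the jaw axis from 10 mm above the TCP, so they did touch the box. It slid 4 mm straight back and stayed upright. With TCP z ≈ 116 (tips at about 91) only the fingertip faces reach the front end. I'll push slowly along the rack's x.

```bash
python3 -m crank '[0,0,0,-29,0, 0,15,3.5,-29,0, 0,30,7,-29,0, 0,37,8.6,-29,0, 0,42,9.8,-29,0, 0,47,10.9,-29,0, 0,51,11.9,-29,0, 0,55,12.8,-29,0, 0,58,13.5,-29,0, 0,58,13.5,-29,0]'; python3 m.py g
```

```text
t: 7.32
tcp_pos: [0.4698, 0.0421, 0.1163]
tool_rot: [0.44, 0.554, -0.439, 0.554]
force: [-4.0, 0.3, 2.2]
finger_gap: 0.003
scene row 4547 ctr [  2.4 -44.5] [168.2 104.9] 0.0 z 121.2 slope [-0.001 -0.001] x [-79.2  84.9] y [-95.    7.7]
scene fallen 1502 ctr [-20.9  29.9] [185.9  31.9] 0.1 z 121.1 slope [-0.001 -0.024] x [-104.9   70.8] y [14.2 45.7]
side row 2563 ctr [  2.3 -44.8] [105.4 171.9] 89.9 z 120.7 slope [0.003 0.004] x [-81.2  83.1] y [-96.6   7.2]
side fallen 609 ctr [-25.9  29.1] [194.4  30.1] 0.0 z 120.8 slope [0.001 0.001] x [-122.1   69.4] y [14.1 43.9]
wrist row 5004 ctr [-31.8  -4.6] [25.1 72.8] 90.0 z 121.4 slope [-0.002 -0.019] x [-67.1   3.4] y [-16.1   8. ]
wrist fallen 23233 ctr [-61.9  29.3] [118.3  30.6] 0.0 z 121.4 slope [-0.001 -0.058] x [-118.7   -5.3] y [14.3 44.1]
[[-107.5   28.5  116.3]] [-2.7  0.1  1.3] 0.0004910863514219265 7.475
```

View pics/gside.png

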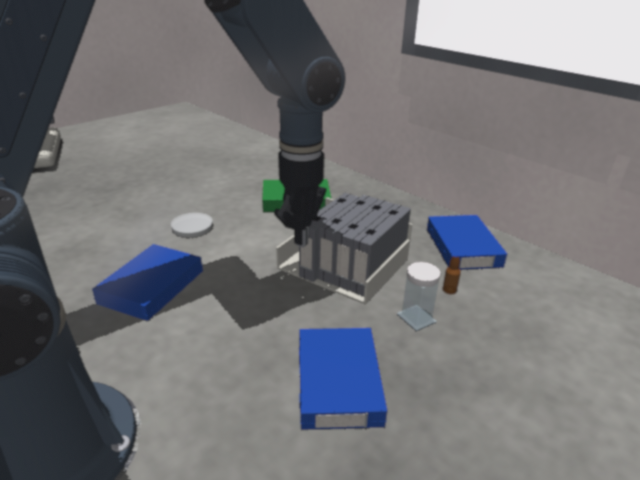

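The box is sliding straight back at about 3–4 N. Its back end is at x ≈ 70.5 against 84 for the row, so about 13 mm remain.

```bash
python3 -m crank '[0,3,0.7,0,0, 0,6,1.4,0,0, 0,9,2.1,0,0, 0,11,2.6,0,0, 0,12,2.8,0,0, 0,12,2.8,0,0]'; python3 m.py h|grep -v wrist
```

```text
t: 8.22
tcp_pos: [0.4815, 0.0448, 0.1163]
tool_rot: [0.44, 0.554, -0.439, 0.554]
force: [-1.8, 0.1, 0.7]
finger_gap: -0.005
scene row 4528 ctr [  2.4 -44.6] [167.1 105.2] 0.0 z 121.2 slope [-0.001 -0.001] x [-78.6  84.9] y [-95.2   7.3]
scene fallen 1515 ctr [-8.9 30. ] [ 31.9 184.7] 90.0 z 121.1 slope [-0.001 -0.023] x [-91.2  82.9] y [14.3 45.5]
side row 2557 ctr [  1.8 -44.8] [105.2 168.3] 89.9 z 120.7 slope [0.003 0.004] x [-81.1  83.1] y [-96.3   7.3]
side fallen 592 ctr [-12.9  29.8] [196.   31.4] 0.0 z 120.8 slope [ 0.    -0.004] x [-110.4   82. ] y [14.3 44.8]
[[-95.4  28.6 116.3]] [-2.   0.2  0.3] 0.0003376915210629734 8.375
```

```bash
python3 -m crank '[0,0.8,0.2,0,0, 0,1.5,0.35,0,0, 0,1.5,0.35,0,0]'; python3 m.py i|grep -v wrist
```

```text
t: 8.75
tcp_pos: [0.4828, 0.0452, 0.1163]
tool_rot: [0.44, 0.554, -0.44, 0.554]
force: [-3.0, -1.0, 1.3]
finger_gap: -0.006
scene row 4533 ctr [  2.6 -44.7] [167.3 105.4] 0.0 z 121.2 slope [-0.001  0.   ] x [-78.5  84.9] y [-95.    7.7]
scene fallen 1518 ctr [-8.1 30. ] [186.7  32.3] 0.2 z 121.1 slope [-0.001 -0.02 ] x [-91.6  84.3] y [14.2 45.6]
side row 2561 ctr [  1.1 -45. ] [169.  105.8] 0.0 z 120.7 slope [0.003 0.004] x [-80.8  82.9] y [-96.5   7.3]
side fallen 588 ctr [-12.6  29.7] [ 31.3 193.7] 90.0 z 120.7 slope [-0.     0.005] x [-108.7   82. ] y [14.2 44.3]
[[-94.   28.6 116.3]] [-3.  -0.  -0.1] 0.003166331172691633 8.9
```

```bash
python3 -m crank '[0,0.6,0.15,0,0, 0,0.6,0.15,0,0]'; python3 m.py j|grep -v wrist
```

```text
t: 9.15
tcp_pos: [0.4834, 0.0453, 0.1163]
tool_rot: [0.44, 0.554, -0.44, 0.554]
force: [-2.5, -0.4, 0.3]
finger_gap: 0.002
scene row 4524 ctr [  2.4 -44.3] [166.7 104.8] 0.2 z 121.2 slope [-0.    -0.001] x [-78.7  84.6] y [-95.1   7.6]
scene fallen 1523 ctr [-8.2 30. ] [ 32.  187.2] 90.0 z 121.1 slope [-0.001 -0.027] x [-93.  85.] y [14.1 45.5]
side row 2553 ctr [  1.4 -44.4] [105.1 171.1] 89.8 z 120.7 slope [0.003 0.003] x [-80.8  83.4] y [-96.4   7.4]
side fallen 589 ctr [-11.5  29.6] [194.9  31.1] 0.1 z 120.9 slope [0.001 0.007] x [-108.1   82.8] y [14.1 44.7]
[[-93.5  28.7 116.3]] [-2.3 -0.4  1. ] -0.0021016056620571924 9.3
```

It is flush within the noise. I'll back straight off and look.

```bash
python3 -m crank '[0,-10,-2.3,0,0, 0,-30,-7,0,0, 0,-50,-12,0,0, 0,-50,-12,40,0, 0,-60,-14,100,0, 0,-60,-14,150,0, 0,-60,-14,150,0]'; python3 - <<'E'
from h import *
for n in ['scene','side','wrist']:
    s=snap(n,'k'+n+'.png'); r=rack(pts(s))
    m=(s['range_z']>0)&(abs(r[...,2]-121)<4)&(r[...,0]>-130)&(r[...,0]<100)
    for lab,lo,hi in [('b1',-94,-68),('b2',-58,-32),('b3',-22,3),('fallen',17,41)]:
        q=r[m&(r[...,1]>lo)&(r[...,1]<hi)]
        if len(q)<50: continue
        f=[];e=[]
        for a in np.arange(lo,hi,4):
            k=q[(q[:,1]>=a)&(q[:,1]<a+4),0]
            if len(k)>5: f.append(k.min());e.append(k.max())
        print(n,lab,len(q),'front',np.median(f).round(1),'back',np.median(e).round(1),'z',np.median(q[:,2]).round(1))
    q=r[m&(r[...,1]>-10)&(r[...,1]<60)&(abs(r[...,0])<70)]
    yy=np.sort(q[:,1]); g=np.diff(yy); i=g.argmax(); print('largest y gap',yy[i].round(1),yy[i+1].round(1),'max y',yy[-10].round(1))
print(manip.sense()['force'],manip.sense()['t'])
a=cv2.imread('pics/kscene.png')[130:350,190:450];b=cv2.imread('pics/kside.png')[130:330,230:480]
cv2.imwrite('pics/k.png',np.hstack([cv2.resize(a,(400,340)),cv2.resize(b,(400,340))]))
E
```

```text
t: 10.18
tcp_pos: [0.4262, 0.0308, 0.2702]
tool_rot: [0.442, 0.55, -0.437, 0.558]
force: [0.7, -0.4, -0.3]
finger_gap: 0.0
scene b1 1105 front -78.9 back 85.4 z 121.4
scene b2 1138 front -79.7 back 84.6 z 121.4
scene b3 1128 front -80.0 back 84.4 z 121.3
scene fallen 1116 front -78.5 back 85.2 z 121.2
largest y gap 45.7 45.9 max y 45.3
side b1 647 front -80.0 back 84.1 z 120.8
side b2 621 front -80.7 back 83.1 z 120.8
side b3 563 front -80.5 back 82.3 z 120.8
side fallen 510 front -80.4 back 83.9 z 120.8
largest y gap 45.9 46.8 max y 43.6
wrist b1 6341 front -79.2 back 82.6 z 121.6
wrist b2 7162 front -80.1 back 74.2 z 121.6
wrist b3 7342 front -80.3 back 64.9 z 121.6
wrist fallen 7454 front -79.7 back 55.2 z 121.6
largest y gap -8.2 -8.1 max y 43.8
[-0.95595901 -0.03337328 -0.55976842] 10.325
```

View pics/k.png

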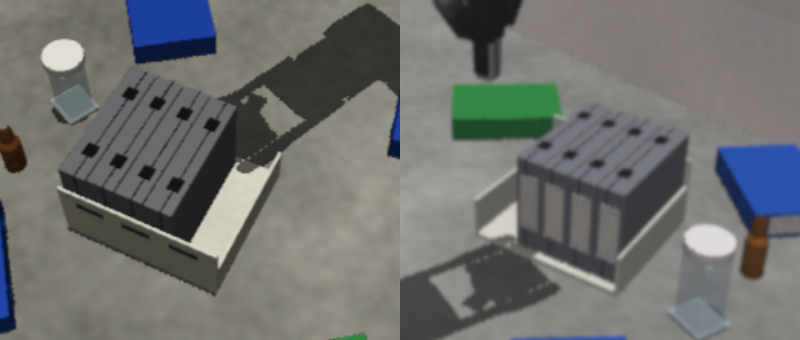

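View pics/kwrist.png

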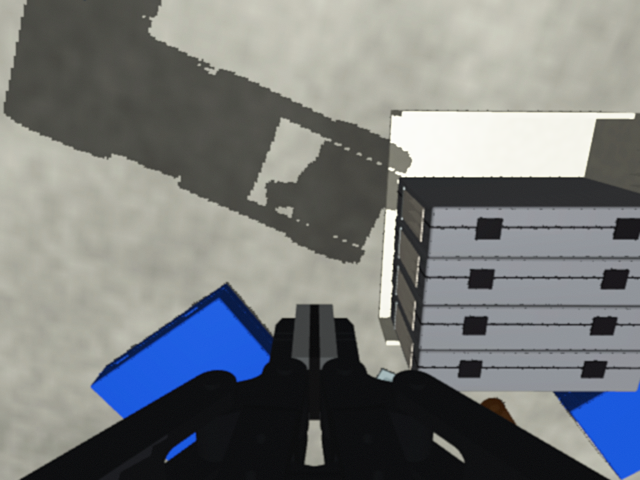

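All four boxes stand upright side by side, tops at z ≈ 121 mm, in one line with the fronts within about 1 mm. The jar, bottle and look-alikes have not moved. The tool is clear, so I'm handing the job in.

```bash
python3 -c "
from station import workorder
print(workorder.sign_off())"
```

```text
the job is handed in; nothing more can be done
None
```

The fallen box stands upright beside box_3 again, flush with the row, and I handed the job in after about 10 s of robot time. I pushed its top edge up with the open fingertips along the tipping arc, then pushed its front end back about 34 mm with the shut fingertips. It was never gripped or lifted.

**Last checks:**
- **Upright:** the box's top is level at z ≈ 121 mm, the same as the row, and its yaw was about 0.
- **Flush:** its front lies within about 1.5 mm of box_3's in the scene view and within 0.6 mm in the side and wrist views.
- **Other things:** the other boxes did not move measurably. The jar, bottle and look-alikes look unmoved in the last pictures. I did not look at the petri dish again, but the arm did not go near it.
- **Forces:** readings stayed at or below about 5 N, and the tool was clear at hand-in.

**What went less well:**
- **Knuckle contact:** on the first approach to the front, the gripper's knuckles touched the box's top edge at about 3 N and slid it about 4 mm back. I backed off and did the rest with the fingertips, held higher.
- **Back panel:** I felt no clear force rise from it at the end, so I stopped on the camera measurement.

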